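# Set and lock the swivel of the knife-grinding rest

### The job

On the round swivel base, push the lever round by pressing against one side of its upright handle, without gripping it, until the ring's pointer points at the tall thin pin standing on the scale (not at the low wide disc). With the pointer set, press the lock knob in the middle of the ring fully down, leaving the pointer on the pin. Do not knock or move the loose things standing about.

Things in the scene. Friction and masses are not known exactly. Their poses are not given: they have to be found in the camera images.
- swivel: Fixed swivel base, bolted down: a dark steel round flange, 240 mm in diameter and 25 mm high, with a scale of white ticks on its top. Origin at the centre of its underside (on the bench), on the ring's axis; z up, x towards the middle of the scale. A steel ring 110 mm in diameter, its top 50 mm above the bench, turns on it.
- ring (a joint): Turn of the ring (with its pointer and lever) about the swivel's vertical axis, rad: 0 when the pointer lies along the swivel's +x, growing counter-clockwise seen from above, limits -1.1 and 1.1. Stiff (friction about 0.3 N m, or 3 N at the handle); it stays where it is left.
- pointer (a point): Tip of the ring's tapering bare-metal pointer, 71 mm from the axis, 40 mm above the bench; moves with the ring. Its x axis points outwards along the pointer, z up. The pointer does not touch the pin or the disc when it passes.
- handle (a point): Centre of the black upright handle at the end of the lever, opposite the pointer, 105 mm from the axis. The handle is a block 20 mm wide along the direction of travel and 22 mm radially, reaching from 40 to 95 mm above the bench; this point is 67 mm up. The lever's arm, 12 mm wide and 10 mm thick, runs from it to the ring 43 mm above the bench. Same axes as the pointer point (x from the handle to the axis); its two sides to push against face +y and -y.
- lock (a joint): Travel of the lock knob, m: 0 raised, 0.012 fully down. It moves straight down, has no spring, takes about 5 N and stays where it is left.
- lock_top (a point): Centre of the top of the lock knob, a black round mushroom knob 36 mm in diameter on the ring's axis; top 78 mm above the bench when raised, 66 mm when fully down.
- pin_mid (a point): Centre of the tall thin marker: an upright plain steel pin, 12 mm in diameter and 40 mm tall, fixed on the flange 83 to 108 mm from the axis, to one side of the scale's middle or the other. This is the mark to point at.
- disc_mid (a point): Centre of the low wide marker: a plain steel disc, 20 mm in diameter and 8 mm high, fixed on the flange on the other side of the scale. Not the mark.
- sleeve: Loose steel sleeve, 24 mm in diameter, 28 mm tall, standing on the flange at its +y side. Origin under its centre. To be left alone.
- whetstone: Loose grey whetstone lying beside the swivel, 150 x 50 x 25 mm. Origin under its centre. To be left alone.
- oil: Loose amber oil bottle, 48 mm in diameter, 110 mm tall, beside the swivel. Origin under its centre. To be left alone.
- jar: Loose glass jar with a steel lid, 52 mm in diameter, 60 mm tall, beside the swivel. Origin under its centre. To be left alone.
- wheel: Loose pale mauve grinding wheel lying flat, 110 mm in diameter, 20 mm thick. Origin under its centre. To be left alone.
- driver: Loose screwdriver lying on the bench. To be left alone.
- scales: Loose dark wooden handle block, 110 x 35 x 30 mm. Origin under its centre. To be left alone.

How it is judged:
On the way, in this order (a step that is already met when the one before it is completed fails the run):
1. the pointer is at rest pointing at the tall pin, with the lock knob still raised (y of pin_mid in the frame of pointer between -0.006 and 0.006 m and x of pin_mid in the frame of pointer above 0 m and velocity of joint ring between -0.05 and 0.05 rad/s and value of joint lock below 0.003 m), for 0.3 s.
2. the lock knob is pressed fully down with the pointer still on the pin (y of pin_mid in the frame of pointer between -0.006 and 0.006 m and x of pin_mid in the frame of pointer above 0 m and value of joint lock above 0.01 m), for 0.2 s.
At the end, for the whole second after the job is handed in: The pointer's centre line passes within 6 mm of the tall pin's axis (that is, it falls on the pin's width), the ring is at rest, and the lock knob is at least 10 mm of its 12 mm down (all of step 2 and velocity of joint ring between -0.05 and 0.05 rad/s); the robot touches nothing.
It fails at once if the lever is gripped: both sides of its handle or arm pressed at once, each by more than 4 N ((contact force between the fingers and left_side_of_arm above 4 N and contact force between the fingers and right_side_of_arm above 4 N) or (contact force between the fingers and left_side_of_arm above 4 N and contact force between the fingers and right_side_of_handle above 4 N) or (contact force between the fingers and left_side_of_handle above 4 N and contact force between the fingers and right_side_of_arm above 4 N) or (contact force between the fingers and left_side_of_handle above 4 N and contact force between the fingers and right_side_of_handle above 4 N)).
It fails at once if a loose thing standing about is moved by more than 15 mm or lifted (distance of any of sleeve, whetstone, oil, jar, wheel, driver, scales from where it was at the start of the episode above 0.015 m).
It fails at once if a standing bystander is knocked over (angle between any of sleeve, oil, jar's own z axis and vertical above 0.5 rad).
It also fails if it takes over 45 s, if anything falls off the work surface, if the arm or the gripper's body presses on something with over 40 N, if the wrist force passes 120 N, or if a joint passes its speed limit or range.

### The arm

A 7-joint arm with a two-finger parallel gripper is mounted at the origin on the work surface. World frame = base frame: x ahead of the robot, y to its left, z up, the work surface at z = 0. Lengths are in m, angles in rad, forces in N, time in s.
With the tool pointing down it reaches from about 0.425 to 0.875 m from the base axis. Payload 4.7 kg.
Tool frame: the origin (TCP) lies at the very end of the fingers, on their centre line; the grasp point (between the pads) lies arm.grip_point_offset behind it (arm.grip_point_offset is the distance from the TCP to the grasp point, in m); z points along the fingers, y is the direction in which the jaws open and shut (so a half turn about z gives the same grasp; the last joint's range is limited). The gripper opens to 85 mm and grips with 20 to 120 N. Pads are 22 mm wide; open, the fingers measure 114 mm over their backs; the gripper's body (76 mm by 85 mm) begins 54 mm behind the grasp point. The pads swing forward as they close: fully open they stand 13 mm farther back than shut.
Start: joints at [1.151, 0.321, -0.07, 1.45, 0.023, 1.371, -0.057], TCP at [0.273, -0.59, 0.231] pointing down, gripper open.
Joint ranges: [-2.86, 2.86], [-0.3, 2.09], [-1.38, 1.24], [0.06, 2.45], [-1.56, 4.7], [0.09, 2.05], [-2.69, 2.69]. Speed limits (rad/s): [2.57, 2.57, 3.14, 3.14, 3.14, 3.14, 3.14].

### API

Orientations are given as [roll, pitch, yaw] about the fixed x, y, z axes, in that order (R = Rz(yaw) Ry(pitch) Rx(roll)).
In Python, from rig import arm gives the robot as it stands.
- The arm moves only by the tool drive_tool, never from a script. Its argument "rows" is a list of rows, each an object with "hand": the finger opening in mm, from 0 to 85.4; "xyz": the shift along the tool's x, y, z in mm, a list of three; "delta_rot": the turn, a rotation vector about the tool's x, y, z in degrees, a list of three. A call has 1 to 20 rows; each row is the pose to reach, as a shift and turn from the pose commanded when the call began, along the tool's axes at that moment; what a row does not reach only later rows make up. A row lasts 1/12 s, in which the tool goes at most 41.7 mm and 7.16 degrees, less where a joint would pass 70% of its speed; a pose out of reach is approached as far as the arm can. A call with a gripper value outside its range is refused whole. The fingers move at their own pace and stop on an object; "squeeze" is the grip in N (left out, the last holds). Time passes only in rows, so rows that repeat a pose let the fingers close. It gives the time, the measured TCP pose, the force and the opening at its end, in the units of the state.
- arm.sense(): the state, without advancing time (a new reading comes with each control period).
- arm.read_camera(name): name is "scene" or "top" or "wrist"; returns a dict with "frame" (420x560x3 uint8, red, green, blue), "intrinsics" (3x3 intrinsics, pixels), "R" (3x3) and "t" (3): a world point X has camera coordinates R X + t. Camera axes: x right, y down, z forward; pixel columns grow to the right and rows downward; lengths in m; the calibration is good to about 2 mm. A picture is of the moment at which its call begins. There is no depth.
- arm.finish_job(): hands the job in, once; it reports no verdict.
The state is a dict: "time": time; "joint_pos": joint angles; "qd": joint speeds; "tau": joint torques, N m; "eef_pos": TCP position; "orientation": TCP orientation; "force": force on the tool from outside, world axes, zero at the start; "ft_torque": the same for the moment, N m; "width": finger opening in m.
Only numpy, scipy, OpenCV 4.12 (cv2) and the standard library are available. Lean on these libraries where they do the work, as an engineer would, in place of code of your own. Each camera call takes 0.05 s, during which the arm holds its last target.

## Working session

There is one attempt and no reset: what is moved stays moved. The work goes in short steps, Python scripts to look and compute and a tool call to move; the robot and the scene stay as the last step left them, time stands still between calls to the robot, and variables do not carry over. Pictures are saved under pics/ and viewed, and the job is handed in when it is done.

Besides the shell and the picture viewer there is one more tool, called after "Emit:" as a command line: name --argument value ..., lists and objects as JSON in quotes. drive_tool: Moves the arm, as the interface text tells. Its arguments: {"type":"object","properties":{"rows":{"type":"array"},"squeeze":{"type":"number"}},"required":["rows"]}

```bash
mkdir -p pics; ls
python3 - <<'E'
from rig import arm
import cv2, numpy as np
print(arm.sense()); print(arm.grip_point_offset)
for n in ["scene","top","wrist"]:
    c=arm.read_camera(n); cv2.imwrite(f"pics/a_{n}.png",c["frame"][:,:,::-1])
    np.savez(f"cam_{n}.npz",K=c["intrinsics"],R=c["R"],t=c["t"]); print(n,c["intrinsics"],c["R"],c["t"])
E
```

```text
pics
{'time': 0.0, 'joint_pos': array([ 1.15110703,  0.32182018, -0.07010431,  1.4516762 ,  0.02259065,
        1.3707908 , -0.05689584]), 'qd': array([ 4.04697360e-04,  4.36382703e-05,  5.56921326e-04, -9.77933937e-04,
       -5.53426319e-04,  2.36325441e-04, -4.05469043e-04]), 'tau': array([-8.46908588e-04, -4.93596053e+01, -3.82375382e-01, -3.14343631e+01,
        1.30559353e-02,  1.13477925e-02, -1.05515178e-05]), 'eef_pos': array([ 0.27294667, -0.58932377,  0.23022487]), 'orientation': array([-3.13968723e+00,  8.29175180e-05,  4.33840842e-01]), 'force': array([0.13899156, 0.02756554, 0.10551587]), 'ft_torque': array([ 0.0519043 ,  0.04302948, -0.00882423]), 'width': 0.0855976895719641}
0.0187
scene [[504.43219762   0.         280.8399889 ]
 [  0.         504.43219762 212.60465848]
 [  0.           0.           1.        ]] [[-0.68399406  0.72948202  0.00284738]
 [ 0.48628843  0.45886772 -0.74361547]
 [-0.54376069 -0.50724392 -0.66860147]] [ 0.35451974 -0.2155352   1.57818229]
top [[388.26363896   0.         271.64640101]
 [  0.         388.26363896 206.06103929]
 [  0.           0.           1.        ]] [[-0.01947714 -0.99979976  0.00459173]
 [-0.98954395  0.01862048 -0.14302466]
 [ 0.14291052 -0.00732943 -0.98970847]] [-0.0065197   0.54047815  1.08080163]
wrist [[360.13278144   0.         286.17188776]
 [  0.         360.13278144 208.91729913]
 [  0.           0.           1.        ]] [[ 0.42058704 -0.90725129 -0.00128495]
 [-0.87008684 -0.40375861  0.28271517]
 [-0.25701251 -0.11778831 -0.95920305]] [-0.64839002 -0.03765883  0.37859585]
```

View pics/a_scene.png

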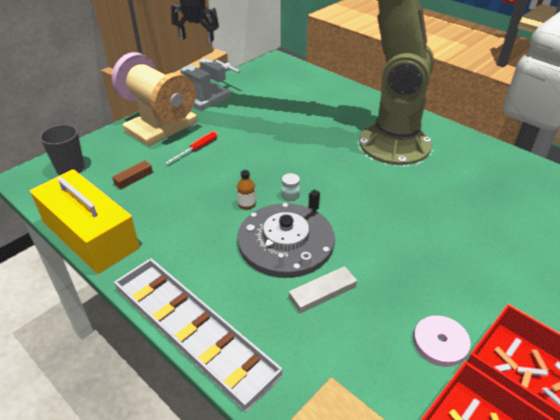

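View pics/a_top.png

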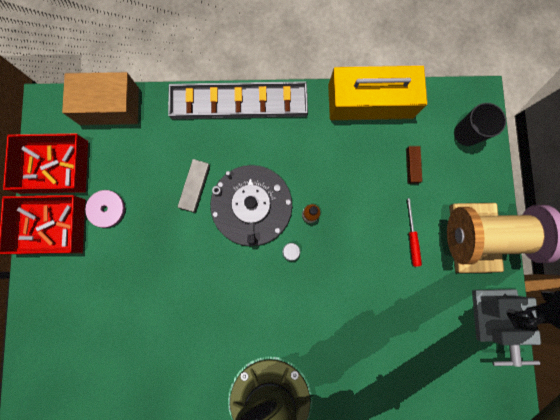

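View pics/a_wrist.png

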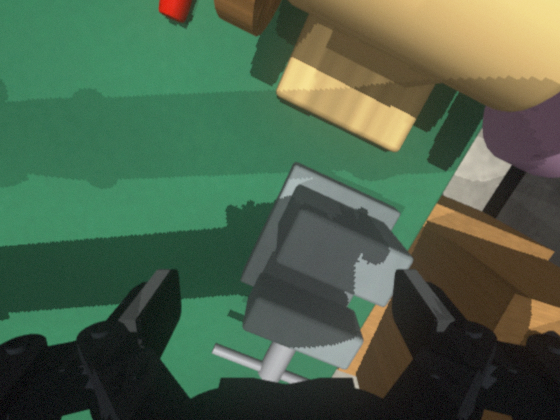

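The swivel is at about (251,205) in the top view, with its handle towards the robot, the jar at (291,252), the oil at (311,214) and the whetstone at (194,186). I'll enlarge both views.

Run:
```python
import cv2
a=cv2.imread("pics/a_top.png")[155:255,200:330]; cv2.imwrite("pics/b_top.png",cv2.resize(a,None,fx=6,fy=6,interpolation=cv2.INTER_CUBIC))
a=cv2.imread("pics/a_scene.png")[180:280,225:345]; cv2.imwrite("pics/b_scene.png",cv2.resize(a,None,fx=6,fy=6,interpolation=cv2.INTER_CUBIC))
```

```text
(no output)
```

View pics/b_top.png

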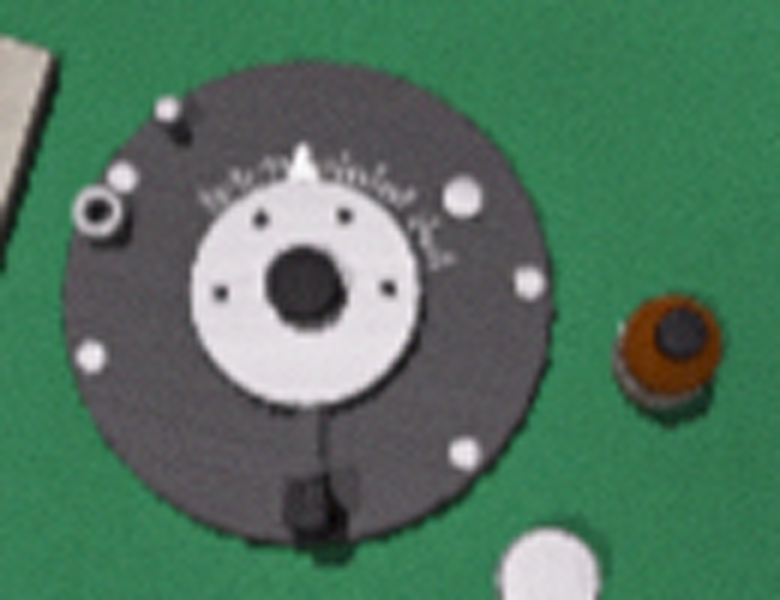

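View pics/b_scene.png

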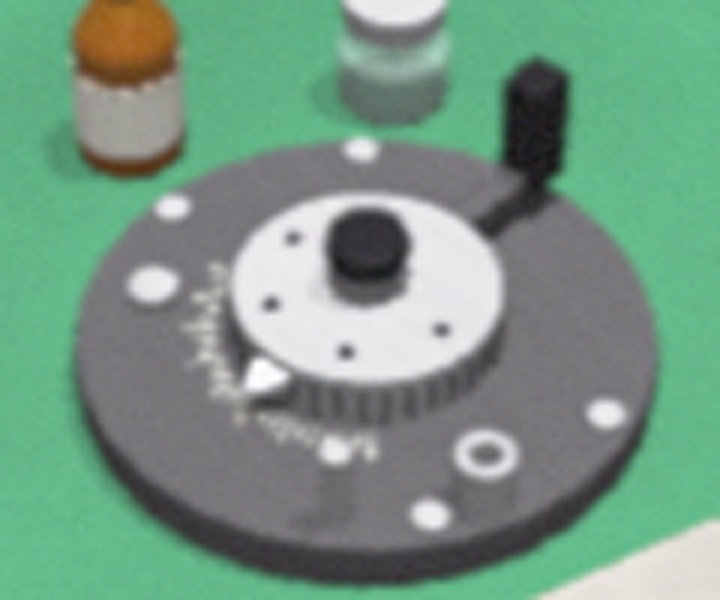

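The top crop shows the pin's head at about (168,108), the disc at (463,196), the sleeve at (100,210), the pointer tip at (303,147), the handle top at (308,503) and the knob at (305,285). Now I'll turn these into world positions.

```bash
cat > h.py <<'E'
import numpy as np
def cam(n):
    d=np.load(f"cam_{n}.npz"); return d["K"],d["R"],d["t"]
def ray(n,u,v,z):
    K,R,t=cam(n); d=R.T@np.linalg.solve(K,[u,v,1.]); c=-R.T@t
    return (c+d*(z-c[2])/d[2])
def proj(n,X):
    K,R,t=cam(n); p=K@(R@np.asarray(X)+t); return p[:2]/p[2]
E
python3 - <<'E'
from h import *
T=lambda u,v,z: ray("top",200+(u+.5)/6-.5,155+(v+.5)/6-.5,z)[:2]
S=lambda u,v,z: ray("scene",225+(u+.5)/6-.5,180+(v+.5)/6-.5,z)[:2]
np.set_printoptions(precision=4,suppress=True)
print("flange L,R,T,B",T(64,303,.025),T(552,303,.025),T(308,60,.025),T(308,545,.025))
print("ring",T(191,292,.05),T(419,292,.05),T(305,178,.05),T(305,406,.05))
print("knob",T(304,284,.078),S(367,235,.078))
print("ringS",S(232,290,.05),S(505,290,.05),S(368,193,.05),S(368,385,.05))
print("pin",T(168,107,.065),S(335,443,.065),S(335,450,.065))
print("disc",T(463,197,.033),S(152,285,.033))
print("tip",T(303,147,.04),S(243,391,.04))
print("handle",T(308,503,.095),S(538,78,.095))
print("sleeve",T(99,211,.053),S(486,454,.053))
print("jar",T(549,579,.06),"oil",T(683,334,.11))
E
```

```text
flange L,R,T,B [0.5485 0.1621] [ 0.544  -0.0753] [0.6676 0.0421] [0.429  0.0449]
ring [0.5489 0.098 ] [ 0.5469 -0.0106] [0.6032 0.0431] [0.4934 0.0443]
knob [0.5474 0.0428] [0.5499 0.0454]
ringS [0.5888 0.0075] [0.5132 0.0876] [0.5081 0.0076] [0.5905 0.0838]
pin [0.6357 0.107 ] [0.6324 0.1054] [0.635  0.1079]
disc [ 0.5958 -0.0329] [ 0.5969 -0.0313]
tip [0.6206 0.0443] [0.6195 0.0436]
handle [0.4448 0.0413] [0.4447 0.0442]
sleeve [0.5884 0.1413] [0.5889 0.1433]
jar [ 0.4096 -0.0683] oil [ 0.5165 -0.1287]
```

```bash
cat >> h.py <<'E'
from scipy.spatial.transform import Rotation as Ro
def to(*pts):
    from rig import arm
    s=arm.sense(); R=Ro.from_euler('xyz',s["orientation"]).as_matrix()
    print("eef",np.round(s["eef_pos"],4),"rpy",np.round(s["orientation"],3),"F",np.round(s["force"],1),"t",round(s["time"],2))
    for p in pts: print(p,np.round(R.T@(np.array(p)-s["eef_pos"])*1000,1))
E
python3 - <<'E'
from h import *
to((0.29,-0.45,0.3),(0.36,-0.30,.3),(.45,-.15,.25),(.46,0.0,.2),(.435,.1,.2))
E
```

```text
eef [ 0.273  -0.5894  0.2304] rpy [-3.14   0.     0.434] F [ 0.4 -0.8 -0.1] t 0.15
(0.29, -0.45, 0.3) [  74.  -119.5  -69.4]
(0.36, -0.3, 0.3) [ 200.6 -226.1  -69.2]
(0.45, -0.15, 0.25) [ 345.3 -324.3  -19.1]
(0.46, 0.0, 0.2) [ 417.5 -456.2   31.1]
(0.435, 0.1, 0.2) [ 436.8 -557.4   31.2]
```

Emit:
drive_tool --rows '[{"hand": 0, "xyz": [20, -30, -25], "delta_rot": [0, 0, 0]}, {"hand": 0, "xyz": [40, -60, -45], "delta_rot": [0, 0, 0]}, {"hand": 0, "xyz": [58, -90, -60], "delta_rot": [0, 0, 0]}, {"hand": 0, "xyz": [75, -120, -69], "delta_rot": [0, 0, 0]}, {"hand": 0, "xyz": [100, -141, -69], "delta_rot": [0, 0, 0]}, {"hand": 0, "xyz": [125, -162, -69], "delta_rot": [0, 0, 0]}, {"hand": 0, "xyz": [150, -183, -69], "delta_rot": [0, 0, 0]}, {"hand": 0, "xyz": [175, -205, -69], "delta_rot": [0, 0, 0]}, {"hand": 0, "xyz": [200, -226, -69], "delta_rot": [0, 0, 0]}, {"hand": 0, "xyz": [229, -246, -69], "delta_rot": [0, 0, 0]}, {"hand": 0, "xyz": [258, -266, -60], "delta_rot": [0, 0, 0]}, {"hand": 0, "xyz": [287, -286, -50], "delta_rot": [0, 0, 0]}, {"hand": 0, "xyz": [316, -305, -35], "delta_rot": [0, 0, 0]}, {"hand": 0, "xyz": [345, -325, -20], "delta_rot": [0, 0, 0]}, {"hand": 0, "xyz": [345, -325, -20], "delta_rot": [0, 0, 0]}, {"hand": 0, "xyz": [345, -325, -20], "delta_rot": [0, 0, 0]}]'

```text
time: 1.48
eef_pos: [0.4497, -0.1476, 0.2503]
orientation: [-3.14, 0.002, 0.439]
force: [-0.8, -0.6, 0.3]
width: -0.0001
```

Run:
```python
from h import *
to((.46,0.0,.2),(.437,.1,.2),(.437,.1,.1),(.437,.1,.06))
from rig import arm
print(arm.sense()["joint_pos"])
```

```text
eef [ 0.4497 -0.1476  0.2503] rpy [-3.14e+00  2.00e-03  4.39e-01] F [-0.8 -0.6  0.3] t 1.48
(0.46, 0.0, 0.2) [  72.2 -129.2   50.4]
(0.437, 0.1, 0.2) [  93.8 -229.5   50.5]
(0.437, 0.1, 0.1) [  94.  -229.3  150.5]
(0.437, 0.1, 0.06) [  94.  -229.3  190.5]
[ 0.77339098 -0.05029376 -0.49079061  1.82475333 -0.02433277  1.36338775
 -0.84371784]
```

Emit:
drive_tool --rows '[{"hand": 0, "xyz": [18, -32, 12], "delta_rot": [0, 0, 0]}, {"hand": 0, "xyz": [36, -65, 25], "delta_rot": [0, 0, 0]}, {"hand": 0, "xyz": [54, -97, 38], "delta_rot": [0, 0, 0]}, {"hand": 0, "xyz": [72, -129, 50], "delta_rot": [0, 0, 0]}, {"hand": 0, "xyz": [79, -163, 50], "delta_rot": [0, 0, 0]}, {"hand": 0, "xyz": [86, -196, 50], "delta_rot": [0, 0, 0]}, {"hand": 0, "xyz": [94, -229, 50], "delta_rot": [0, 0, 0]}, {"hand": 0, "xyz": [94, -229, 50], "delta_rot": [0, 0, 0]}, {"hand": 0, "xyz": [94, -229, 80], "delta_rot": [0, 0, 0]}, {"hand": 0, "xyz": [94, -229, 110], "delta_rot": [0, 0, 0]}, {"hand": 0, "xyz": [94, -229, 140], "delta_rot": [0, 0, 0]}, {"hand": 0, "xyz": [94, -229, 170], "delta_rot": [0, 0, 0]}, {"hand": 0, "xyz": [94, -229, 186], "delta_rot": [0, 0, 0]}, {"hand": 0, "xyz": [94, -229, 186], "delta_rot": [0, 0, 0]}, {"hand": 0, "xyz": [94, -229, 186], "delta_rot": [0, 0, 0]}]'

```text
time: 2.73
eef_pos: [0.4386, 0.0962, 0.0652]
orientation: [-3.141, 0.001, 0.432]
force: [-0.1, 0.4, -0.3]
width: 0.0001
```

```bash
cat > look.py <<'E'
import sys,cv2,numpy as np
from rig import arm
tag=sys.argv[1]
o=[]
for n,(y,x,h,w) in {"top":(155,200,100,130),"scene":(180,225,100,130)}.items():
    f=arm.read_camera(n)["frame"][:,:,::-1]
    cv2.imwrite(f"pics/{tag}_{n}.png",cv2.resize(f[y:y+h,x:x+w],None,fx=6,fy=6,interpolation=cv2.INTER_CUBIC))
E
python3 look.py c
python3 - <<'E'
from h import *
to((.46,0.0,.2))
E
```

```text
eef [0.4402 0.0968 0.0668] rpy [ 3.14e+00 -2.00e-03  4.33e-01] F [ 0.2  0.4 -0.8] t 2.83
(0.46, 0.0, 0.2) [ -22.3   96.4 -133.2]
```

View pics/c_top.png

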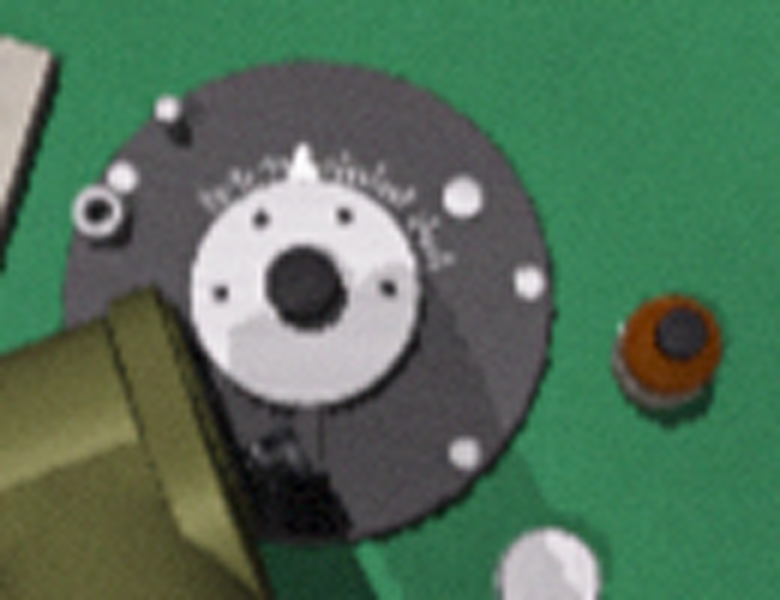

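View pics/c_scene.png

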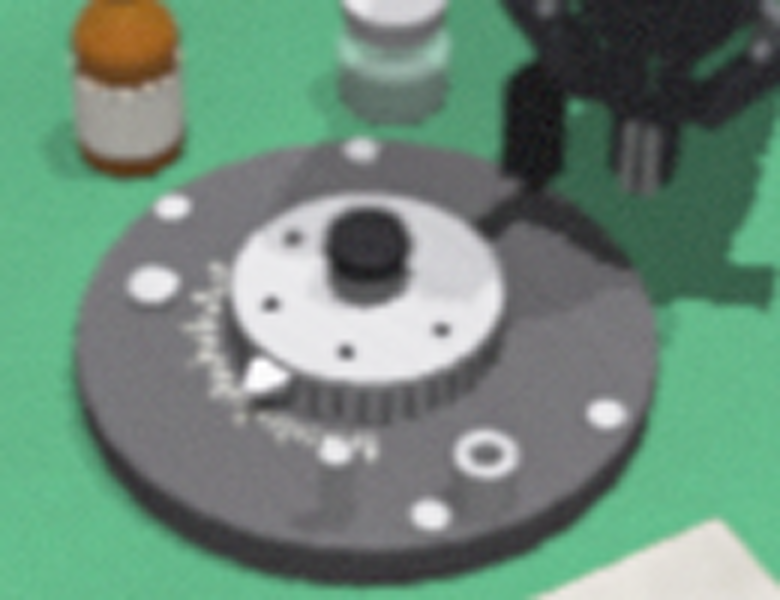

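Emit:
drive_tool --rows '[{"hand": 0, "xyz": [0, 0, -9], "delta_rot": [0, 0, 0]}, {"hand": 0, "xyz": [-5, 11, -9], "delta_rot": [0, 0, 0]}, {"hand": 0, "xyz": [-9, 20, -9], "delta_rot": [0, 0, 0]}, {"hand": 0, "xyz": [-11, 25, -9], "delta_rot": [0, 0, -1]}, {"hand": 0, "xyz": [-13, 30, -9], "delta_rot": [0, 0, -2]}, {"hand": 0, "xyz": [-15, 35, -9], "delta_rot": [0, 0, -3]}, {"hand": 0, "xyz": [-18, 40, -9], "delta_rot": [0, 0, -4]}, {"hand": 0, "xyz": [-20, 45, -9], "delta_rot": [0, 0, -5]}, {"hand": 0, "xyz": [-22, 50, -9], "delta_rot": [0, 0, -6]}, {"hand": 0, "xyz": [-24, 54, -9], "delta_rot": [0, 0, -7]}, {"hand": 0, "xyz": [-26, 58, -9], "delta_rot": [0, 0, -8]}, {"hand": 0, "xyz": [-28, 62, -9], "delta_rot": [0, 0, -9]}, {"hand": 0, "xyz": [-30, 66, -9], "delta_rot": [0, 0, -10]}, {"hand": 0, "xyz": [-32, 71, -9], "delta_rot": [0, 0, -11]}, {"hand": 0, "xyz": [-34, 76, -9], "delta_rot": [0, 0, -11]}, {"hand": 0, "xyz": [-34, 76, -9], "delta_rot": [0, 0, -11]}]'

```text
time: 4.17
eef_pos: [0.4412, 0.0137, 0.076]
orientation: [3.139, -0.002, 0.625]
force: [-0.1, 1.2, 1.2]
width: -0.0003
```

```bash
python3 look.py d
python3 - <<'E'
from h import *
to((.4495,0.0006,.073))
E
```

```text
eef [0.4402 0.0134 0.0752] rpy [ 3.14  -0.     0.625] F [ 0.3 -0.2  0.4] t 4.27
(0.4495, 0.0006, 0.073) [ 0.1 15.8  2.2]
```

View pics/d_top.png

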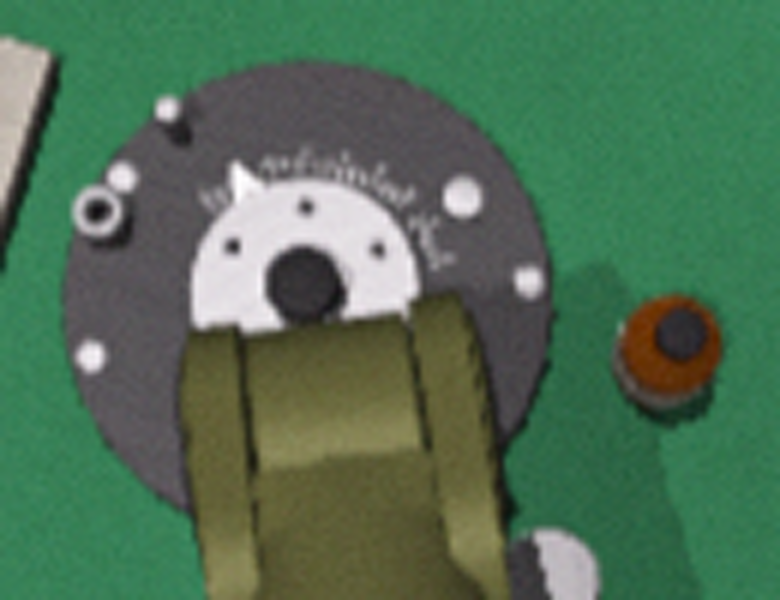

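View pics/d_scene.png

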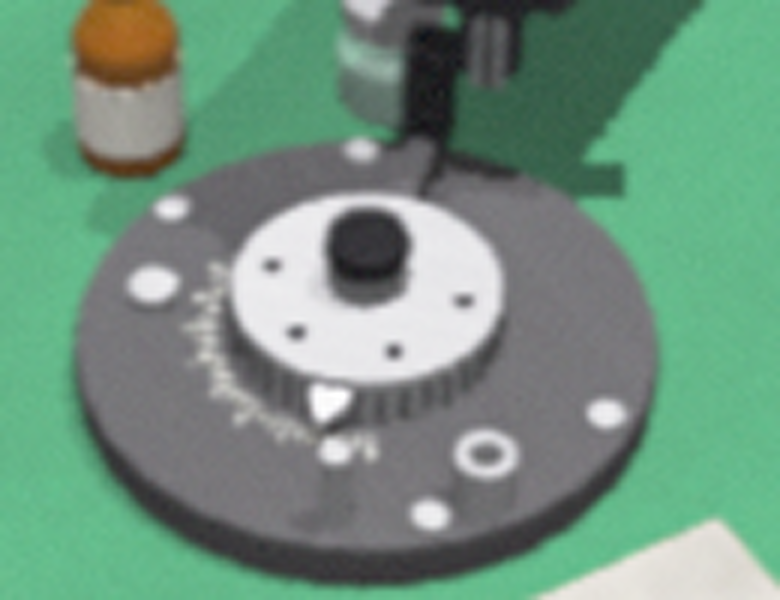

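The pointer has turned towards the pin. Its tip is at about (233,161) in the top crop and (326,424) in the scene crop.

```bash
cat >> h.py <<'E'
T=lambda u,v,z: ray("top",200+(u+.5)/6-.5,155+(v+.5)/6-.5,z)[:2]
S=lambda u,v,z: ray("scene",225+(u+.5)/6-.5,180+(v+.5)/6-.5,z)[:2]
C=np.array([.548,.0437])
ang=lambda p,c=C: round(float(np.degrees(np.arctan2(*(p-c)[::-1]))),2)
E
python3 - <<'E'
from h import *
cT=(T(191,292,.05)+T(419,292,.05)+T(305,178,.05)+T(305,406,.05))/4
cS=(S(232,290,.05)+S(505,290,.05)+S(368,193,.05)+S(368,385,.05))/4
print(cT,cS)
print("pin",ang(T(168,107,.065),cT),ang(S(335,446,.065),cS))
print("tip0",ang(T(303,147,.04),cT),ang(S(243,391,.04),cS))
print("tip",ang(T(233,161,.04),cT),ang(S(326,424,.04),cS))
# holes
for n,h0,h1 in [("T",[(261,218),(345,215),(221,292),(388,287)],[(232,245),(306,207),(377,248)]),("S",[(293,237),(271,303),(346,351),(442,329)],[(272,265),(296,332),(394,350),(463,300)])]:
    f,c=(T,cT) if n=="T" else (S,cS)
    print(n,[ang(f(*p,.05),c) for p in h0],[ang(f(*p,.05),c) for p in h1])
E
```

```text
[0.54809507 0.04369352] [0.55014909 0.04666362]
pin 35.85 35.65
tip0 0.49 -2.5
tip 27.6 28.89
T [29.81, -28.05, 89.2, -87.87] [56.19, -1.33, -59.47]
S [-91.34, -34.0, 29.07, 94.16] [-65.71, -5.45, 58.73, 122.8]
```

Emit:
drive_tool --rows '[{"hand": 0, "xyz": [0, 3, 0], "delta_rot": [0, 0, 0]}, {"hand": 0, "xyz": [0, 5, 0], "delta_rot": [0, 0, 0]}, {"hand": 0, "xyz": [0, 7, 0], "delta_rot": [0, 0, 0]}, {"hand": 0, "xyz": [0, 9, 0], "delta_rot": [0, 0, 0]}, {"hand": 0, "xyz": [0, 11, 0], "delta_rot": [0, 0, 0]}, {"hand": 0, "xyz": [0, 12, 0], "delta_rot": [0, 0, 0]}, {"hand": 0, "xyz": [0, 12, 0], "delta_rot": [0, 0, 0]}]'

```text
time: 4.85
eef_pos: [0.4463, 0.0039, 0.0738]
orientation: [-3.141, 0.001, 0.625]
force: [-2.3, 1.4, 0.1]
width: 0.0
```

```bash
python3 look.py e
python3 - <<'E'
from h import *
to((.4495,0.0006,.073))
E
```

```text
eef [0.4467 0.0042 0.074 ] rpy [-3.142  0.     0.626] F [-2.9  0.9 -0.7] t 4.95
(0.4495, 0.0006, 0.073) [0.1 4.6 1. ]
```

View pics/e_top.png

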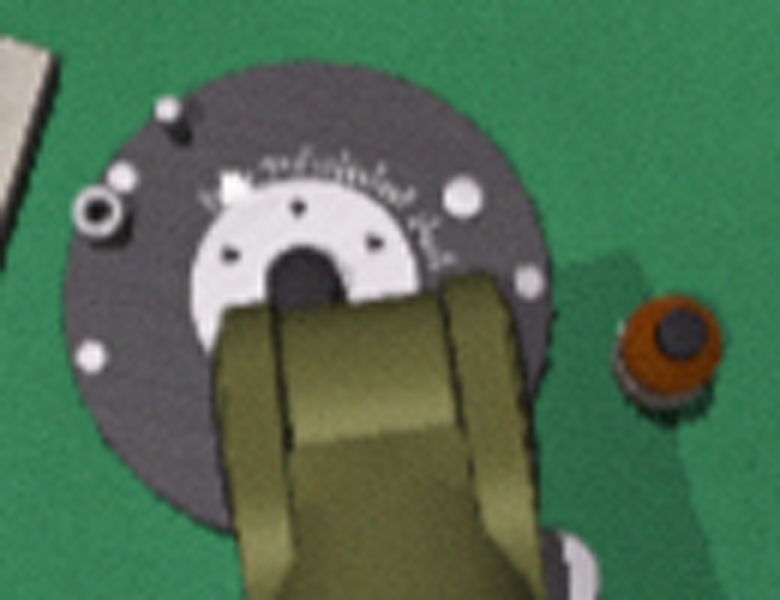

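View pics/e_scene.png

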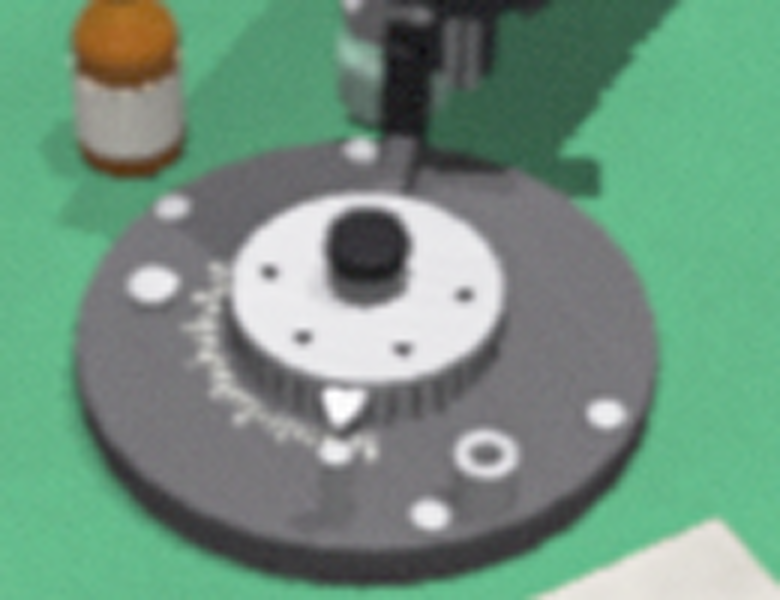

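Run:
```python
from h import *
cT=np.array([.5481,.0437]);cS=np.array([.5501,.0467])
for f,c,h0,d in [(T,cT,[(261,218),(345,215),(388,287)],[(231,255),(299,208),(374,243)]),(S,cS,[(293,237),(271,303),(346,351),(442,329)],[(270,272),(303,338),(403,349),(464,295)])]:
    a=[ang(f(*p,.05),c) for p in h0];b=[ang(f(*p,.05),c) for p in d]; print(np.array(b)-a)
print(ang(S(344,429,.04),cS), ang(T(224,174,.04),cT))
```

```text
[32.62 31.45 32.4 ]
[31.46 34.99 35.15 33.04]
34.98 33.09
```

Emit:
drive_tool --rows '[{"hand": 0, "xyz": [0, 1.5, 0], "delta_rot": [0, 0, 0]}, {"hand": 0, "xyz": [0, 3, 0], "delta_rot": [0, 0, 0]}, {"hand": 0, "xyz": [0, 4.5, 0], "delta_rot": [0, 0, 0]}, {"hand": 0, "xyz": [0, 4.5, 0], "delta_rot": [0, 0, 0]}, {"hand": 0, "xyz": [0, 4.5, 0], "delta_rot": [0, 0, 0]}, {"hand": 0, "xyz": [0, -2, 0], "delta_rot": [0, 0, 0]}, {"hand": 0, "xyz": [0, -10, -10], "delta_rot": [0, 0, 0]}, {"hand": 0, "xyz": [0, -25, -30], "delta_rot": [0, 0, 0]}, {"hand": 0, "xyz": [-10, -50, -50], "delta_rot": [0, 0, 0]}, {"hand": 0, "xyz": [-15, -80, -60], "delta_rot": [0, 0, 0]}, {"hand": 0, "xyz": [-15, -110, -70], "delta_rot": [0, 0, 0]}, {"hand": 0, "xyz": [-15, -120, -70], "delta_rot": [0, 0, 0]}]'

```text
time: 5.95
eef_pos: [0.3649, 0.096, 0.1467]
orientation: [3.136, -0.005, 0.63]
force: [0.7, 0.5, -0.2]
width: 0.0001
```

```bash
python3 look.py f
python3 - <<'E'
from h import *
to((.548,0.0437,.12))
E
```

```text
eef [0.3651 0.094  0.1453] rpy [ 3.137e+00 -3.000e-03  6.290e-01] F [-0.1 -0.2 -0. ] t 6.05
(0.548, 0.0437, 0.12) [118.1 148.2  26.4]
```

View pics/f_top.png

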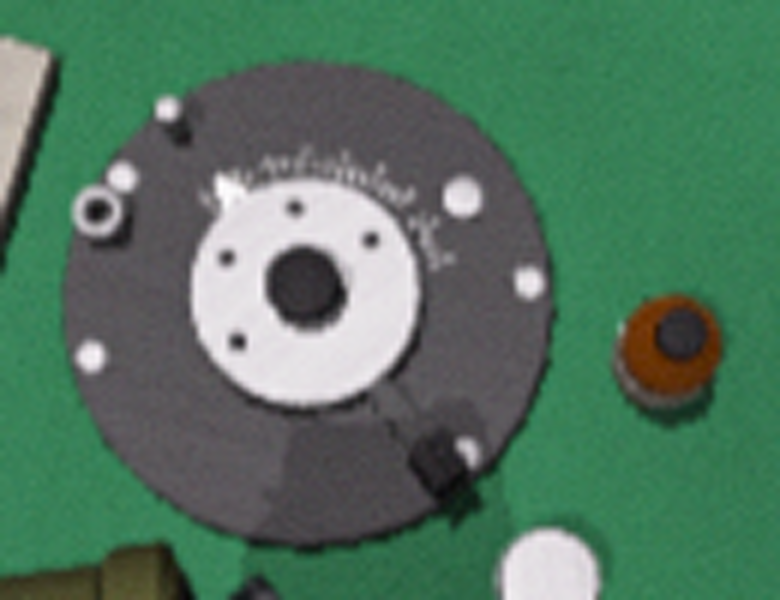

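View pics/f_scene.png

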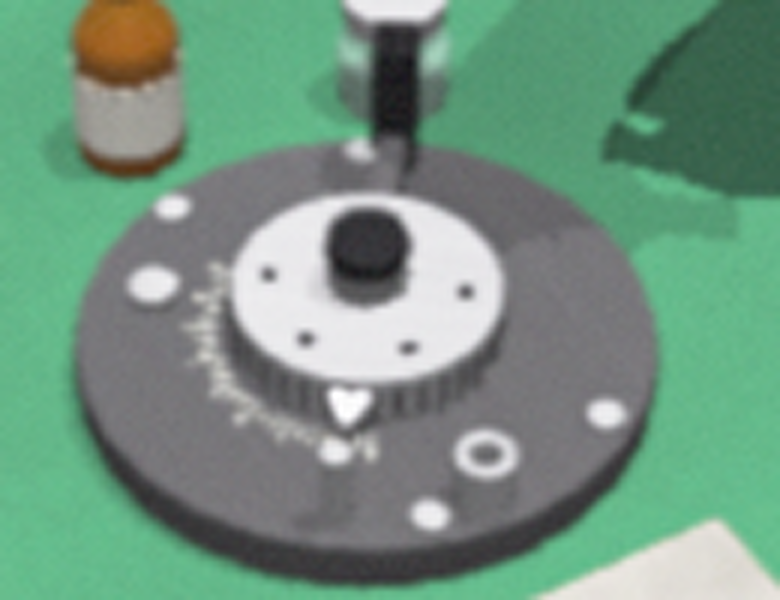

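The handle top is now at (436,459) in the top crop and the ring holes are clear. I'll compute the angle from the holes and the handle.

Run:
```python
from h import *
cT=np.array([.5481,.0437]);cS=np.array([.5501,.0467])
for f,c,h0,d in [(T,cT,[(261,218),(345,215),(388,287),(221,292)],[(227,258),(295,208),(371,240),(238,342)]),(S,cS,[(293,237),(271,303),(346,351),(442,329)],[(268,273),(306,339),(408,347),(465,292)])]:
    a=[ang(f(*p,.05),c) for p in h0];b=[ang(f(*p,.05),c) for p in d]; print(a,b,np.array(b)-a)
h=T(436,459,.095); print("handle",h,ang(h,cT)+180, np.linalg.norm(h-cT)); h=S(397,42,.095); print(h,ang(h,cS)+180,np.linalg.norm(h-cS))
print(ang(S(348,428,.04),cS), ang(T(219,176,.04),cT))
p=T(168,107,.065); print("pin r",p,np.linalg.norm(p-cT)); p=S(335,446,.065); print(p,np.linalg.norm(p-cS))
# predicted for 34,36,38 deg: tip & handle pixels in top crop
for a in (34,36,38):
    r=np.radians(a);u=np.array([np.cos(r),np.sin(r)])
    def px(q,z): return (proj("top",[*(cT+q*u),z])-[200,155]+.5)*6-.5
    print(a,"tip",px(.071,.04),"handle",px(-.105,.095),"pin r",px(.105,.065))
```

```text
[29.81, -28.06, -87.87, 89.21] [65.45, 6.07, -52.58, 126.35] [35.64 34.13 35.29 37.14]
[-91.28, -34.0, 28.99, 94.09] [-58.78, 2.86, 67.63, 129.76] [32.5  36.86 38.64 35.67]
handle [ 0.46355388 -0.01675278] 35.56999999999999 0.10393548620514056
[ 0.46729073 -0.01406611] 36.27000000000001 0.10271268440157384
36.2 35.12
pin r [0.63570592 0.10699639] 0.10807974029613635
[0.63351806 0.10646491] 0.1026178218756487
34 tip [222.54449182 175.98393643] handle [432.26512085 464.60474559] pin r [177.65493805 107.97239971]
36 tip [218.36617353 178.94356697] handle [438.8144615  459.83179948] pin r [171.34557506 112.41242228]
38 tip [214.29228024 182.0444586 ] handle [445.18891013 454.83641943] pin r [165.19170989 117.06535762]
```

The pointer is at about 36° and the pin at about 35.8°, so it's on the mark. Next I move over the knob.

Emit:
drive_tool --rows '[{"hand": 0, "xyz": [24, 30, 0], "delta_rot": [0, 0, 0]}, {"hand": 0, "xyz": [48, 60, 0], "delta_rot": [0, 0, 0]}, {"hand": 0, "xyz": [72, 90, 0], "delta_rot": [0, 0, 0]}, {"hand": 0, "xyz": [96, 120, 5], "delta_rot": [0, 0, 0]}, {"hand": 0, "xyz": [112, 140, 15], "delta_rot": [0, 0, 0]}, {"hand": 0, "xyz": [118, 148, 26], "delta_rot": [0, 0, 0]}, {"hand": 0, "xyz": [118, 148, 40], "delta_rot": [0, 0, 0]}, {"hand": 0, "xyz": [118, 148, 55], "delta_rot": [0, 0, 0]}, {"hand": 0, "xyz": [118, 148, 55], "delta_rot": [0, 0, 0]}, {"hand": 0, "xyz": [118, 148, 55], "delta_rot": [0, 0, 0]}]'

```text
time: 6.88
eef_pos: [0.5466, 0.041, 0.0878]
orientation: [-3.14, 0.001, 0.625]
force: [0.0, 0.2, 0.3]
width: 0.0001
```

```bash
python3 look.py g
python3 - <<'E'
from h import *
to((.548,0.0437,.064))
E
```

```text
eef [0.5475 0.0415 0.0897] rpy [ 3.141e+00 -1.000e-03  6.250e-01] F [-0.3  0.6 -0.3] t 6.98
(0.548, 0.0437, 0.064) [ 1.6 -1.5 25.7]
```

View pics/g_scene.png

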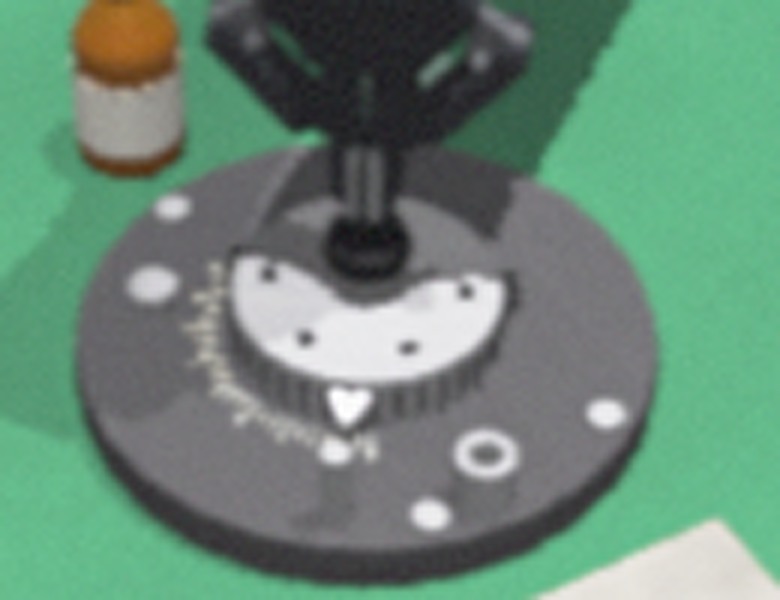

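The finger tips are above the knob, near (368,220) in the scene crop, and the pointer hasn't moved. Now I press.

Emit:
drive_tool --rows '[{"hand": 0, "xyz": [1.5, -1.5, 5], "delta_rot": [0, 0, 0]}, {"hand": 0, "xyz": [1.5, -1.5, 9], "delta_rot": [0, 0, 0]}, {"hand": 0, "xyz": [1.5, -1.5, 12], "delta_rot": [0, 0, 0]}, {"hand": 0, "xyz": [1.5, -1.5, 15], "delta_rot": [0, 0, 0]}, {"hand": 0, "xyz": [1.5, -1.5, 18], "delta_rot": [0, 0, 0]}, {"hand": 0, "xyz": [1.5, -1.5, 21], "delta_rot": [0, 0, 0]}, {"hand": 0, "xyz": [1.5, -1.5, 23.5], "delta_rot": [0, 0, 0]}, {"hand": 0, "xyz": [1.5, -1.5, 25], "delta_rot": [0, 0, 0]}, {"hand": 0, "xyz": [1.5, -1.5, 25], "delta_rot": [0, 0, 0]}, {"hand": 0, "xyz": [1.5, -1.5, 25], "delta_rot": [0, 0, 0]}]'

```text
time: 7.82
eef_pos: [0.5474, 0.0443, 0.066]
orientation: [3.14, 0.0, 0.626]
force: [-5.2, -0.4, 15.9]
width: -0.0001
```

Run:
```python
from h import *
to((.548,0.0437,.064))
```

```text
eef [0.5474 0.0443 0.066 ] rpy [3.14  0.    0.626] F [-5.2 -0.4 15.9] t 7.82
(0.548, 0.0437, 0.064) [0.2 0.8 2. ]
```

Emit:
drive_tool --rows '[{"hand": 0, "xyz": [0, 0, 1], "delta_rot": [0, 0, 0]}, {"hand": 0, "xyz": [0, 0, 2], "delta_rot": [0, 0, 0]}, {"hand": 0, "xyz": [0, 0, 2], "delta_rot": [0, 0, 0]}, {"hand": 0, "xyz": [0, 0, 2], "delta_rot": [0, 0, 0]}]'

```text
time: 8.15
eef_pos: [0.5475, 0.0443, 0.0658]
orientation: [3.139, 0.001, 0.626]
force: [-10.1, -2.1, 29.3]
width: 0.0002
```

Emit:
drive_tool --rows '[{"hand": 0, "xyz": [0, 0, -3], "delta_rot": [0, 0, 0]}, {"hand": 0, "xyz": [0, 0, -10], "delta_rot": [0, 0, 0]}, {"hand": 0, "xyz": [0, 0, -30], "delta_rot": [0, 0, 0]}, {"hand": 0, "xyz": [0, 0, -60], "delta_rot": [0, 0, 0]}, {"hand": 0, "xyz": [0, 0, -90], "delta_rot": [0, 0, 0]}, {"hand": 0, "xyz": [-30, -30, -100], "delta_rot": [0, 0, 0]}, {"hand": 0, "xyz": [-60, -60, -100], "delta_rot": [0, 0, 0]}, {"hand": 0, "xyz": [-85, -90, -100], "delta_rot": [0, 0, 0]}, {"hand": 0, "xyz": [-100, -120, -100], "delta_rot": [0, 0, 0]}, {"hand": 0, "xyz": [-118, -148, -100], "delta_rot": [0, 0, 0]}, {"hand": 0, "xyz": [-118, -148, -100], "delta_rot": [0, 0, 0]}, {"hand": 0, "xyz": [-118, -148, -100], "delta_rot": [0, 0, 0]}]'

```text
time: 9.15
eef_pos: [0.3638, 0.0947, 0.1617]
orientation: [3.14, 0.001, 0.627]
force: [0.5, -0.8, 0.4]
width: -0.0
```

```bash
python3 look.py k
python3 - <<'E'
from h import *
to((.548,0.0437,.064))
E
```

```text
eef [0.3654 0.0947 0.1625] rpy [ 3.141e+00 -1.000e-03  6.260e-01] F [0.1 0.2 0.6] t 9.25
(0.548, 0.0437, 0.064) [118.1 148.1  98.7]
```

View pics/k_top.png

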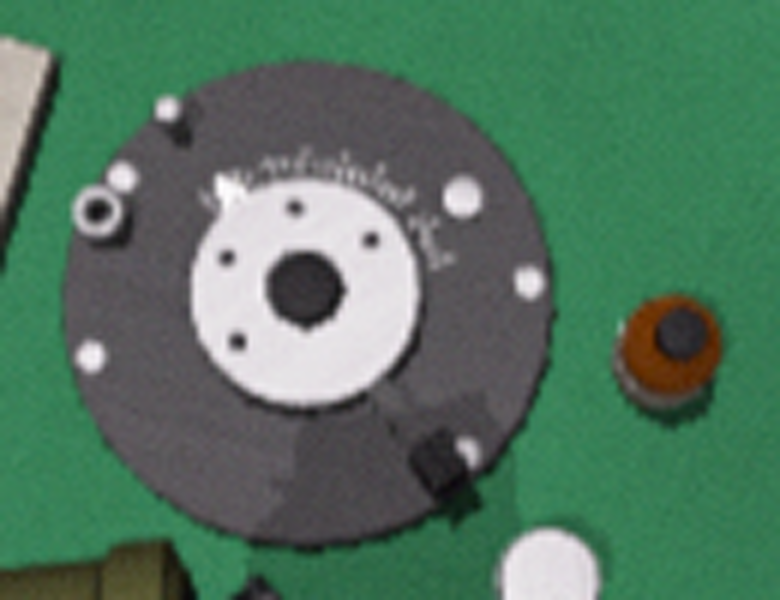

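View pics/k_scene.png

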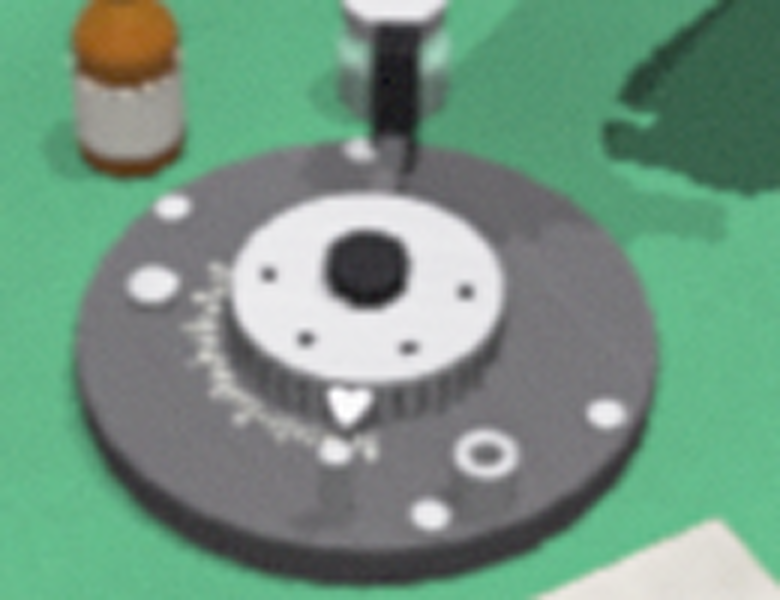

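The knob top has dropped from (367,235) to about (367,258) in the scene crop, and its stem is hidden. The ring holes, at (227,258), (295,208) and (371,240), and the loose things are where they were. I'm handing in.

```bash
python3 -c "
from rig import arm
print(arm.finish_job())"
```

```text
the job is handed in; nothing more can be done
None
```

The ring's pointer is set on the tall pin and the lock knob is pressed fully down. I handed the job in at about 9.3 s of the 45 s; it gives no verdict.

- **Pointer:** I pushed the handle round from its +y side with the closed fingers, without gripping it. My last measurement, before pressing, put the pointer at about 35.5–36° against about 35.8° for the pin. The tolerance is about 3°. After pressing, the ring's holes, the pointer and the handle showed at the same pixels.
- **Knob:** The finger tips stopped at 65.8 mm height with about 29 N on them, which matches the knob's fully-down height of 66 mm. The picture afterwards showed the knob lowered.
- **Surroundings:** In the closing views the sleeve, oil and whetstone were in place, and so was the jar as far as it showed. The wheel, driver and wooden block were outside those views, so I did not recheck them. The arm was clear of everything, with about zero force on the tool.
- **Disagreements:** The two cameras put the swivel's centre about 3 mm apart, and single-hole angles scattered by up to 3°, so I used averages checked against the handle and the pointer tip.

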